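# Hold the belt sander's tension lever down for a belt change

## Task

The belt is off the little bench sander and I have the new one ready. Swing the lamp's arm aside until its head is well clear of the tension lever, then, with your fingertips, push the sprung lever down by its red thumb pad past the click of its ratchet and on, practically to its stop - the click alone does not give enough slack. Finish while still holding it down there, so that I can slip the belt on, and leave the other things on the table where they are.

Things in the scene. Friction and masses are not known exactly. Their poses are not given: they have to be found in the camera images.
- lamp_arm (a joint): Angle (rad) of the lamp's arm about the upright lamp post. About 0 (start -0.15 to 0.25) with the lamp head over the thumb pad; it grows as the arm swings clear (clockwise seen from above), stops at -0.3 and 1.8. Stiff hinge (about 0.25 N m, 2 to 3 N at the arm's middle): it stays where it is left.
- lamp_pivot (a point): Point on the axis of the upright lamp post at the height of the arm's centre line, 315 mm above the table. The post is a 16 mm aluminium tube on a white round foot 116 mm across, fixed, on the far side of the sander's lever. A knuckle 30 mm across and 40 mm high sits at this point.
- lamp_bar (a point): Point on the centre line of the lamp's arm, 100 mm out from the post axis: a level round aluminium tube 16 mm thick, 315 mm above the table, bare from 15 to 140 mm out from the post axis, so it can be pushed sideways or pinched there from above.
- lamp_head (a point): Centre of the white lamp head, a disc 72 mm across and 28 mm high (underside 275 mm above the table). It hangs under the end of the arm, 178 mm out from the post axis, its centre 26 mm below the arm's centre line. It counts as clear once it is 150 mm or more, measured level, from the thumb pad.
- sander: Small bench belt sander without belt, fixed. Dark blue base plate 180 x 300 mm; bare wheels on its +x side (far from the robot at yaw 0), grey motor on its -x side, platen and work rest at its -y end, tension lever at its +y end. Origin: middle of the machine, on the table; z up. Apart from the lever nothing on it rises above 215 mm.
- lever_pivot (a point): Point on the axis of the tension lever's hinge, 155 mm above the table. The hinge axis is level and runs along the sander's x axis. The point lies in the middle plane of the lever and its thumb pad.
- lever_angle (a joint): Angle (rad) of the sprung tension lever: 0 = up against its upper stop (22 degrees above level), grows as the pad is pushed down, 0.52 = lower stop (8 degrees below level). The pawl clicks in at about 0.35; let go after that, the lever stays caught at 0.33. It counts as held fully down above 0.45. The spring pushes back at the pad with about 4 N at the top, 12 N at the stop.
- thumb_pad (a point): Centre of the upper face of the red thumb pad on the lever's end; pad 40 mm (along the hinge axis) x 36 mm. Moves on a 151 mm arc about the hinge: 226 mm above the table when up, 75 mm lower at the stop, face within 15 degrees of level. An idler wheel 50 mm across stands on the lever 25 mm short of the pad's centre; lever down, it is 25 mm higher than the pad.
- cup_figure: Bystander: paper-cup figure, 74 mm across, 140 mm high, loose. Origin: centre of its underside.
- glue_bottle: Bystander: white glue bottle, 52 mm across, 140 mm high, loose. Origin: centre of its underside.
- stick_jar: Bystander: teal jar of wooden craft sticks, 76 mm across, 120 mm high, loose. Origin: centre of its underside.
- sanding_block: Bystander: cork sanding block 100 x 62 x 34 mm, loose. Origin: centre of its underside.
- cup_stack: Bystander: upright stack of paper cups, 74 mm across, 168 mm high, loose. Origin: centre of its underside.
- tension_lever: The sprung tension lever: dark steel bar 20 mm high from the hinge, with idler wheel and, at its end, the thumb pad. Turns in an upright plane.

How it is judged:
On the way, in this order (a step that is already met when the one before it is completed fails the run):
1. the lamp head is swung clear of the thumb pad (150 mm or more, measured level) (horizontal distance between lamp_head and thumb_pad above 0.15 m), for 0.2 s.
2. the fingers have pushed the lever past its ratchet click (value of joint lever_angle above 0.38 rad and contact force between the fingers and tension_lever above 2 N), for 0.2 s.
At the end, for the whole second after the job is handed in: The tension lever is held at more than 0.45 rad (stop 0.52) by the fingers, which press on it with more than 3 N, and the lamp head is still at least 120 mm, measured level, from the pad (value of joint lever_angle above 0.45 rad and contact force between the fingers and tension_lever above 3 N and horizontal distance between lamp_head and thumb_pad above 0.12 m); the arm keeps its last pose, push and grip.
It fails at once if a loose thing on the table is moved more than 30 mm or tipped over (distance of any of cup_figure, glue_bottle, stick_jar, sanding_block, cup_stack from where it was at the start of the episode above 0.03 m or angle between any of cup_figure, glue_bottle, stick_jar, cup_stack's own z axis and vertical above 0.5 rad).
It also fails if it takes over 48 s, if anything falls off the work surface, if the arm or the gripper's body presses on something with over 40 N, if the wrist force passes 120 N, or if a joint passes its speed limit or range.

## Robot

A 6-joint arm with a two-finger parallel gripper is mounted at the origin on the work surface. World frame = base frame: x ahead of the robot, y to its left, z up, the work surface at z = 0. Lengths are in m, angles in rad, forces in N, time in s.
With the tool pointing down it reaches from about 0.25 to 0.775 m from the base axis. Payload 4 kg.
Tool frame: the origin (TCP) lies on the centre line of the jaws, within the pads' length; the fingertips stand 22 mm ahead of it and the grasp point (between the pads) lies 3 mm ahead of it (finger_overhang is the distance from the TCP to the fingertips, in m); z points along the fingers, y is the line along which they close (so a half turn about z gives the same grasp; the last joint's range is limited). The gripper opens to 85 mm and grips with 20 to 120 N. Pads are 22 mm wide; open, the fingers measure 114 mm over their backs; the gripper's body (76 mm by 85 mm) begins 54 mm behind the grasp point. The pads swing forward as they close: fully open they stand 13 mm farther back than shut.
Start: joints at [1.001, 0.087, 1.371, -0, 1.684, -0.103], TCP at [0.248, 0.491, 0.253] pointing down, gripper open.
Joint ranges: [-3.1, 3.1], [-0.76, 2.03], [0.27, 2.55], [-1.08, 4.22], [0.17, 2.65], [-2.57, 2.57]. Speed limits (rad/s): [2.79, 2.79, 3.14, 3.14, 3.14, 3.14].

## Interface

Orientations are given as a unit quaternion [x, y, z, w].
In Python, from bench import * gives the robot as it stands. Calls block until the motion is done:
- move_to(position, orientation): joint-space move of the TCP to a pose.
- line_to(position, rot=None, max_speed=0.15): straight line of the TCP; rot=None keeps the orientation; max_speed is the mean speed in m/s.
- set_joints(angles): joint-space move.
- grip(opening, grasp_force=None): finger opening in m; grasp_force is the grip in N (None keeps the last); returns when the fingers have stopped.
- pause(seconds).
- solve_ik(position, orientation): joint angles nearest the present ones, or None.
- state(): the state.
- read_camera(name): name is "scene" or "top"; returns (picture, depth): 480x640x3 uint8, red, green, blue; 480x640 float32, m along the optical axis (not along the pixel's ray), 0 where there is no reading.
- camera_info(name): a dict with "fx", "fy", "cx", "cy" (pixels), "cam_to_world" (4x4, takes a point from camera to world coordinates). Camera axes: x right, y up, looking along -z (the intrinsics and any distortion apply to the point x, -y, -z); pixel columns grow to the right and rows downward; lengths in m; the calibration is good to about 2 mm. A picture is of the moment at which its call begins. camera_info takes no time and is no camera call.
A pose or a line that the arm cannot do raises MotionError and nothing moves.
- finish_job(): hands the job in; it is judged then, once.
Trained networks look in the newest picture that a camera, given by its name, has taken for a name from the list of things; names that differ only in an ending like _2 or _b are one class to them, and where a whole thing is asked for, a point or a joint stands for the part that bears it (a point fixed in the world has none). Each returns a list of dicts, best first, with "score" (0 to 1); they miss things now and then, are a little off and sometimes report something else, mostly with a low value. They report only what shows in the picture. A call takes as long as a camera call.
- look_for(camera, thing): "box" ([centre column, centre row, width, height] in pixels, round what is visible of it).
The state is a dict: "t": time; "q": joint angles; "joint_vel": joint speeds; "effort": joint torques, N m; "eef_pos": TCP position; "ee_rot": TCP orientation; "force": force on the tool from outside, world axes, zero at the start; "ft_torque": the same for the moment, N m; "finger_gap": finger opening in m; "gripper_force": force on a finger pad.
Only numpy, scipy, OpenCV 4.12 (cv2) and the standard library are available. Lean on these libraries where they do the work, as an engineer would, in place of code of your own. Each camera call takes 0.05 s, during which the arm holds its last target. There are 200 camera calls.

## Working session

There is one attempt and no reset: what is moved stays moved. The work goes in short steps, each a Python script; the robot and the scene stay as the last script left them, time stands still between calls to the robot, and variables do not carry over. Pictures are saved under pics/ and viewed, at most 10 in all, crops included, and the job is handed in when it is done.

```bash
mkdir -p pics
cat > h.py <<'E'
from bench import *
import numpy as np, cv2
def shot(n,f=None):
    im,d=read_camera(n)
    if f: cv2.imwrite('pics/'+f,im[:,:,::-1])
    return im,d
def w(n,u,v,z):
    c=camera_info(n); T=np.array(c['cam_to_world'])
    p=np.array([(u-c['cx'])/c['fx']*z,-(v-c['cy'])/c['fy']*z,-z,1]); return (T@p)[:3]
def cloud(n,d):
    v,u=np.mgrid[:480,:640]; c=camera_info(n); T=np.array(c['cam_to_world'])
    P=np.stack([(u-c['cx'])/c['fx']*d,-(v-c['cy'])/c['fy']*d,-d,np.ones_like(d)],-1)@T.T
    return P[...,:3]
E
python3 - <<'E'
from h import *
for n in('scene','top'):
    im,d=shot(n,n+'1.png'); np.savez(n+'1.npz',im=im,d=d); P=cloud(n,d)
    ci=camera_info(n); print(n,{k:v for k,v in ci.items() if k!='cam_to_world'},np.round(np.array(ci['cam_to_world']),3).tolist())
    for t in('lamp_head','lamp_bar','lamp_pivot','thumb_pad','lever_pivot','sander','cup_figure','glue_bottle','stick_jar','sanding_block','cup_stack'):
        for r in look_for(n,t)[:2]:
            b=r['box'];u,v=int(b[0]),int(b[1])
            print(t,round(r['score'],2),np.round(b),P[min(v,479),min(u,639)].round(3))
print(state()['t'])
E
```

```text
scene {'fx': 461.4488270328735, 'fy': 461.4488270328735, 'cx': 321.2450254057632, 'cy': 237.58778571563553} [[0.866, -0.419, 0.272, 0.842], [0.5, 0.742, -0.448, -0.598], [-0.014, 0.524, 0.852, 1.34], [0.0, 0.0, 0.0, 1.0]]
lamp_head 0.77 [343. 207.  77.  33.] [ 0.415  0.257 -0.005]
lamp_bar 0.7 [343. 207.  76.  35.] [0.414 0.252 0.   ]
lamp_pivot 0.71 [343. 228.  88.  77.] [ 0.457  0.181 -0.002]
thumb_pad 0.71 [314. 261.  30.  71.] [0.444 0.006 0.02 ]
lever_pivot 0.74 [296. 289.  85. 129.] [ 0.49  -0.164  0.169]
sander 0.74 [297. 287.  82. 128.] [ 0.486 -0.157  0.166]
cup_figure 0.6 [346. 163.  21.  38.] [0.359 0.37  0.091]
cup_figure 0.53 [315. 260.  26.  70.] [0.445 0.011 0.02 ]
glue_bottle 0.83 [384. 165.  15.  33.] [0.486 0.421 0.095]
glue_bottle 0.46 [316. 259.  33.  72.] [0.442 0.017 0.021]
stick_jar 0.76 [418. 192.  28.  32.] [0.627 0.419 0.034]
sanding_block 0.59 [326. 202.  34.  32.] [0.468 0.04  0.321]
cup_stack 0.72 [199. 378.  39.  38.] [ 0.404 -0.492  0.165]
top {'fx': 462.07508079905006, 'fy': 462.07508079905006, 'cx': 318.5769267911921, 'cy': 242.35712970236443} [[0.027
[... 296 characters left out ...]
42. 237.  51.  19.] [ 0.506 -0.076  0.111]
thumb_pad 0.95 [342. 239.  51.  21.] [ 0.495 -0.078  0.137]
lever_pivot 0.8 [360. 253. 112.  81.] [ 0.467 -0.146  0.026]
lever_pivot 0.6 [466. 282.  33.  21.] [ 0.37  -0.456  0.163]
sander 0.73 [361. 252. 107.  77.] [ 0.474 -0.149  0.028]
cup_figure 0.91 [198. 286.  29.  22.] [0.337 0.369 0.122]
glue_bottle 0.57 [181. 242.  23.  20.] [0.477 0.434 0.102]
glue_bottle 0.16 [295. 229.  59.  70.] [0.494 0.061 0.32 ]
stick_jar 0.77 [196. 203.  28.  23.] [0.617 0.412 0.051]
sanding_block 0.75 [246. 284.  29.  32.] [0.353 0.231 0.03 ]
sanding_block 0.34 [295. 228.  59.  65.] [0.494 0.061 0.32 ]
cup_stack 0.84 [467. 284.  32.  21.] [ 0.364 -0.457  0.161]
1.2
```

Run:
```python
import numpy as np,cv2
from h import cloud
a=[]
for n,(x0,x1,y0,y1) in (('scene',(220,450,130,355)),('top',(230,430,160,310))):
    im=np.load(n+'1.npz')['im'][y0:y1,x0:x1,::-1]; cv2.imwrite('pics/%sc.png'%n,cv2.resize(im,None,fx=3.4 if n=='scene' else 4,fy=2.6 if 0 else (2.6 if n=='scene' else 4),interpolation=2))
for n in('scene','top'):
    z=np.load(n+'1.npz');P=cloud(n,z['d']);im=z['im'].astype(int)
    red=(im[...,0]>130)&(im[...,1]<80)&(im[...,2]<80)
    print(n,'red',red.sum(),P[red&(P[...,2]>.1)].mean(0) if red.any() else 0)
    m=(P[...,2]>.27)&(P[...,2]<.36)&(z['d']>0)&(P[...,0]>.35)&(P[...,0]<.8)&(abs(P[...,1])<.3)
    v,u=np.nonzero(m)
    print(n,m.sum(),P[m].min(0),P[m].max(0)); 
    b={}
    for p in P[m]: b.setdefault((round(p[0]/.02)*.02),[]).append(p)
    for k in sorted(b): q=np.array(b[k]);print(round(k,2),len(q),q[:,1].min().round(3),q[:,1].max().round(3),q[:,2].max().round(3))
```

```text
scene red 351 [0.57210548 0.4362007  0.15380681]
scene 934 [ 0.40533525 -0.01470254  0.2707227 ] [0.59267526 0.14545042 0.34204861]
0.4 5 0.008 0.02 0.297
0.42 86 -0.015 0.039 0.308
0.44 165 -0.015 0.052 0.328
0.46 209 -0.013 0.051 0.326
0.48 90 0.002 0.069 0.326
0.5 54 0.053 0.085 0.325
0.52 56 0.07 0.102 0.325
0.54 51 0.086 0.12 0.327
0.56 62 0.1 0.141 0.339
0.58 137 0.115 0.145 0.342
0.6 19 0.125 0.141 0.336
top red 3977 [0.40165536 0.07517259 0.63837944]
top 902 [ 0.40186157 -0.01240643  0.27479046] [0.59102968 0.14876762 0.34267167]
0.4 42 0.004 0.043 0.298
0.42 164 -0.01 0.057 0.33
0.44 184 -0.012 0.058 0.331
0.46 143 -0.009 0.057 0.328
0.48 57 0.017 0.072 0.327
0.5 57 0.058 0.089 0.328
0.52 52 0.072 0.106 0.328
0.54 53 0.087 0.12 0.329
0.56 79 0.107 0.147 0.343
0.58 69 0.12 0.149 0.342
0.6 2 0.133 0.138 0.329
```

View pics/scenec.png

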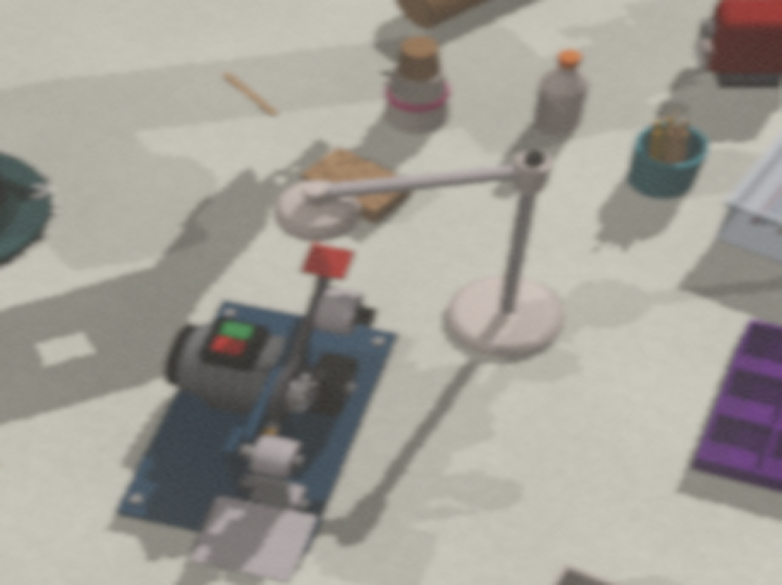

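View pics/topc.png

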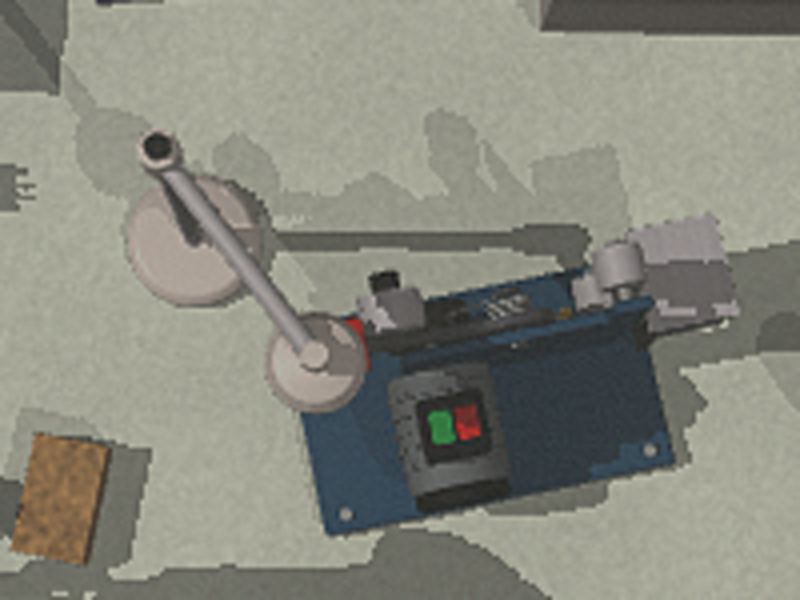

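View pics/scene1.png

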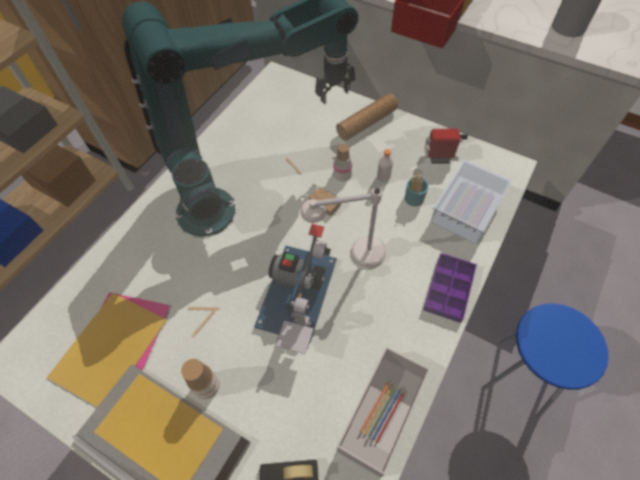

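The scene view shows the red pad at about (316,230), just in front of the lamp head at (313,210). The post top is at about (376,193). In the top view the head hides most of the pad, and the base plate is yawed about +11°. Next I'll locate the pad and the base more precisely.

Run:
```python
import numpy as np,cv2
from h import cloud
for n,(x0,x1,y0,y1) in (('scene',(300,330,220,245)),('top',(300,330,230,260))):
    z=np.load(n+'1.npz');P=cloud(n,z['d']);im=z['im'].astype(int)
    m=np.zeros(im.shape[:2],bool);m[y0:y1,x0:x1]=1
    red=m&(im[...,0]>110)&(im[...,1]<90)&(im[...,2]<90)
    v,u=np.nonzero(red);q=P[red];print(n,len(q),u.min(),u.max(),v.min(),v.max(),np.median(q,0).round(3))
    c=cv2.minAreaRect(np.float32(q[abs(q[:,2]-np.median(q[:,2]))<.03][:,:2]));print(c)
z=np.load('top1.npz');P=cloud('top',z['d']);im=z['im'].astype(int)
blue=(im[...,2]>im[...,0]+25)&(im[...,2]<150)&(P[...,2]<.05)
blue[:, :290]=0;blue[:,420:]=0;blue[:180]=0;blue[310:]=0
print(blue.sum(),np.median(P[blue],0));
r=cv2.minAreaRect(np.float32(P[blue][:,:2]));print(r,cv2.boxPoints(r))
```

```text
scene 102 310 321 225 236 [0.46  0.001 0.225]
((0.4593527913093567, 0.0003478825092315674), (0.03147818148136139, 0.029203925281763077), 12.52056884765625)
top 14 316 320 240 244 [ 0.473 -0.006  0.222]
((0.4731620252132416, -0.005844103172421455), (0.01685471460223198, 0.007161002606153488), 45.5491943359375)
688 [ 0.3896157  -0.01709488  0.01980283]
((0.4485057592391968, -0.10983121395111084), (0.17602752149105072, 0.29546281695365906), 13.497912406921387) [[ 0.3284411   0.01327633]
 [ 0.39740506 -0.27402532]
 [ 0.5685704  -0.23293875]
 [ 0.49960646  0.05436289]]
```

```bash
cat >> h.py <<'E'
def down(deg): a=np.radians(deg)/2; return [float(np.cos(a)),float(np.sin(a)),0.,0.]
PIV=np.array([.576,.131])
def arc(th,r=.1,z=.307): t=np.radians(th); return [*(PIV+r*np.array([np.cos(t),np.sin(t)])),z]
E
python3 - <<'E'
from h import *
s=state();print(s['ee_rot'],s['t'])
for a in(15,195,-165):
    q=solve_ik(arc(246,z=.42),down(a));print(a,None if q is None else np.round(q,2))
grip(0)
p=s['eef_pos'];line_to([p[0],p[1],.42],max_speed=.3)
q0=[solve_ik(arc(246,z=.42),down(a)) for a in(15,195)]
a=(15,195)[int(np.argmin([9 if q is None else abs(q[5]) for q in q0]))]
move_to(arc(246,z=.42),down(a)); line_to(arc(246),max_speed=.2)
for th in(230,215,200,185,170,155):
    line_to(arc(th),max_speed=.15); s=state();print(th,np.round(s['force'],1),s['eef_pos'].round(3) if hasattr(s['eef_pos'],'round') else s['eef_pos'],s['t'])
line_to(arc(163),max_speed=.15)
line_to(arc(163,z=.42),max_speed=.25)
im,d=shot('top','top2.png');np.savez('top2.npz',im=im,d=d)
im,d=shot('scene','scene2.png');np.savez('scene2.npz',im=im,d=d)
print(state()['t'])
E
```

```text
[2.31266113e-01 9.72890530e-01 4.54197943e-05 1.83711664e-05] 1.2
15 [-0.03  0.09  1.04 -0.    2.01  1.28]
195 [-0.03  0.09  1.04 -0.    2.01 -1.86]
-165 [-0.03  0.09  1.04 -0.    2.01 -1.86]
230 [ 0.2 -0.  -0.4] [0.512 0.055 0.309] 5.6583
215 [-0.5 -0.3  0.4] [0.494 0.074 0.307] 5.9833
200 [-0.   0.7 -0.2] [0.482 0.097 0.307] 6.3083
185 [0.1 0.9 0.4] [0.476 0.122 0.307] 6.6333
170 [ 0.  -0.1 -0.5] [0.478 0.148 0.307] 6.9583
155 [ 0.2 -0.6  0.5] [0.485 0.173 0.307] 7.2833
8.2333
```

View pics/scene2.png

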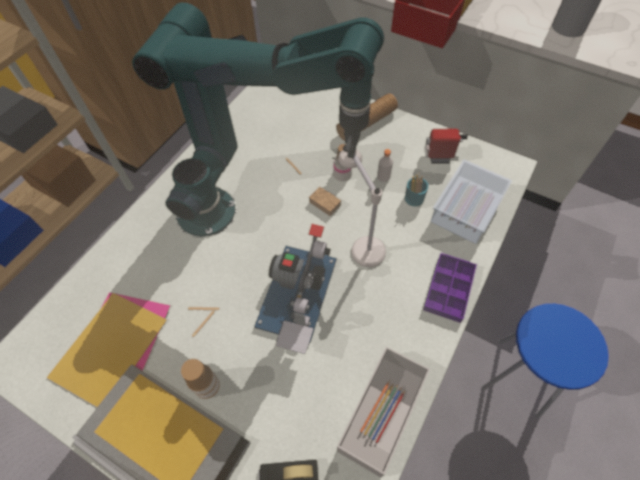

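The lamp head has swung clear and is now at about (347,160). The pad at (316,230) is open to view and the bystanders haven't moved. Next I'll measure the pad from both cameras.

Run:
```python
import numpy as np,cv2
from h import cloud,camera_info
o=[]
for n,(x0,x1,y0,y1) in (('scene',(300,335,218,245)),('top',(290,335,225,275))):
    z=np.load(n+'2.npz');P=cloud(n,z['d']);im=z['im'].astype(int)
    m=np.zeros(im.shape[:2],bool);m[y0:y1,x0:x1]=1
    red=m&(im[...,0]>110)&(im[...,1]<90)&(im[...,2]<90)
    v,u=np.nonzero(red);q=P[red];print(n,len(q),u.min(),u.max(),v.min(),v.max(),np.median(q,0).round(4))
    print(cv2.minAreaRect(np.float32(q[abs(q[:,2]-np.median(q[:,2]))<.03][:,:2])))
    c=camera_info(n);T=np.array(c['cam_to_world']);d=T[:3,:3]@[(u.mean()-c['cx'])/c['fx'],-(v.mean()-c['cy'])/c['fy'],-1];o.append((T[:3,3],d))
(a,d),(b,e)=o;k=np.linalg.lstsq(np.c_[d,-e],b-a,rcond=None)[0];print('tri',a+k[0]*d,b+k[1]*e)
z=np.load('top2.npz');P=cloud('top',z['d']);m=(P[...,2]>.27)&(P[...,2]<.3)&(P[...,1]>.1)&(P[...,1]<.35)&(P[...,0]>.3)&(P[...,0]<.6);print('head?',np.median(P[m],0),m.sum())
cv2.imwrite('pics/t2c.png',cv2.resize(z['im'][190:310,220:380,::-1],None,fx=5,fy=5,interpolation=2))
```

```text
scene 96 310 321 226 236 [ 0.4609 -0.0009  0.2249]
((0.4595924913883209, -9.488314390182495e-05), (0.029935024678707123, 0.029111715033650398), 14.784419059753418)
top 152 309 322 240 253 [0.4572 0.0047 0.2263]
((0.45718008279800415, 0.003956977277994156), (0.03738463297486305, 0.03431379050016403), 11.825860023498535)
tri [0.45768925 0.00353021 0.21798096] [0.45848239 0.00424703 0.21809422]
head? [0.42928055 0.22419512 0.29369272] 185
```

View pics/t2c.png

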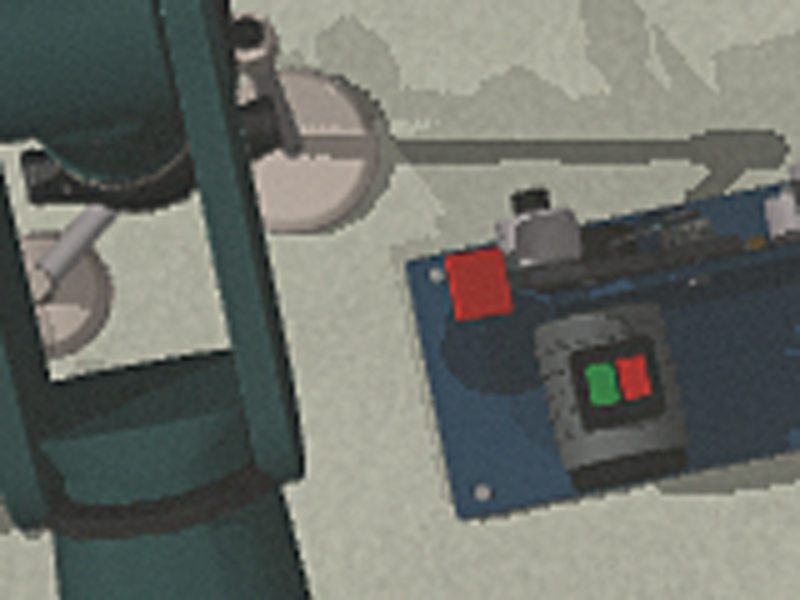

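The top view shows the pad free at crop (480,285), with the idler to its +x, inner side. The two views agree on the raised pad centre: about (0.458, 0.004, 0.226). I'll press along the arc with force monitoring, keeping to the outer, -x side of the pad.

```bash
cat >> h.py <<'E'
YS=np.array([-.208,.978]);XS=np.array([.978,.208]);HG=np.array([.458,.004])-.133*YS
def tip(th,dz=0.,out=.008,side=-.005):
    f=.490-th; xy=HG+(.151*np.cos(f)+out)*YS+side*XS
    return [*xy,.155+.151*np.sin(f)+.022+dz]
E
python3 - <<'E'
from h import *
s=state()
c=[(abs(q[5]),a) for a in(102,-78) if (q:=solve_ik(tip(0,.18),down(a))) is not None];print(c)
move_to(tip(0,.18),down(min(c)[1])); line_to(tip(0,.02),max_speed=.2); print(state()['force'],state()['t'])
for th in(0,.1,.2,.3,.4,.46,.49,.52,.54,.56,.58):
    line_to(tip(th),max_speed=.08); s=state(); print(th,np.round(s['force'],1),np.round(s['eef_pos'],3),np.round(tip(th),3),round(s['t'],2))
    if abs(s['force'][2])>22: break
im,d=shot('top','top3.png');np.savez('top3.npz',im=im,d=d)
im,d=shot('scene');np.savez('scene3.npz',im=im,d=d)
cv2.imwrite('pics/s3c.png',cv2.resize(im[150:290,240:420,::-1],None,fx=4,fy=4,interpolation=2))
E
```

```text
[(np.float64(0.31073253565901693), 102)]
[ 0.01877114 -0.28688278  0.86310259] 10.7917
0 [ 1.7 -0.4  4.5] [0.452 0.011 0.249] [0.451 0.011 0.248] 11.19
0.1 [ 1.8 -2.   4.2] [0.451 0.017 0.235] [0.45  0.017 0.234] 11.53
0.2 [ 2.1 -4.9  5.1] [0.449 0.022 0.221] [0.449 0.022 0.22 ] 11.88
0.3 [-0.5 -3.4  6.9] [0.448 0.025 0.207] [0.448 0.026 0.206] 12.22
0.4 [-0.9 -4.1 10.1] [0.448 0.027 0.192] [0.448 0.028 0.191] 12.56
0.46 [-1.3 -3.1 10.4] [0.448 0.028 0.184] [0.448 0.028 0.182] 12.82
0.49 [-1.3 -3.5 10.1] [0.448 0.028 0.179] [0.448 0.028 0.177] 13.07
0.52 [-2.  -3.1 11.2] [0.448 0.028 0.175] [0.448 0.028 0.172] 13.32
0.54 [-1.8 -2.2 11. ] [0.448 0.028 0.172] [0.448 0.028 0.169] 13.57
0.56 [-6.4 -2.3 21.1] [0.448 0.028 0.172] [0.448 0.028 0.166] 13.82
0.58 [-12.8  -1.1  32.2] [0.448 0.028 0.171] [0.448 0.028 0.163] 14.07
```

View pics/s3c.png

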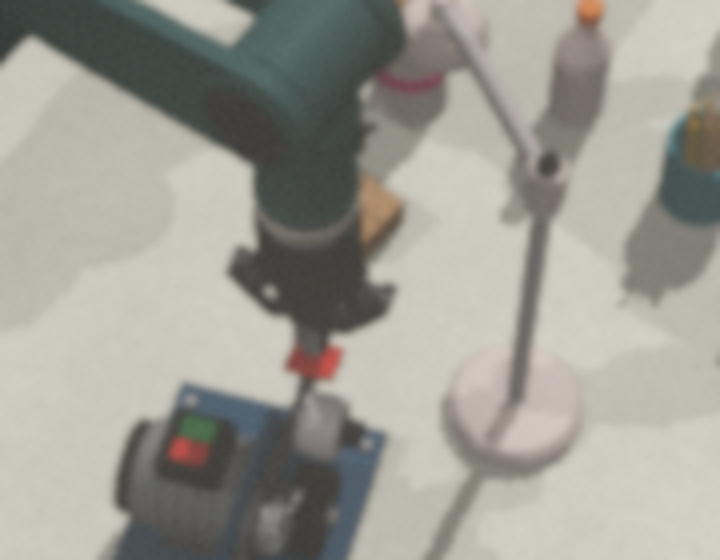

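The fingertips are on the pad, which is down at its stop: the force rose sharply at tip height 0.150 m, as expected for the stop. The lamp is clear. I'll ease the push a little and hand in.

Run:
```python
from h import *
line_to(tip(.562),max_speed=.05); pause(.3); s=state(); print(s['force'],s['eef_pos'],s['t'])
if s['force'][2]>14: print(finish_job())
```

```text
[-6.5767077  -2.99597953 22.14699971] [0.4481444  0.02775612 0.171538  ] 14.725
the job is handed in; nothing more can be done
None
```

I swung the lamp head about 0.2 m clear of the pad, pushed the tension lever down to its stop and handed the job in with the fingertips still holding it there at about 22 N; the other things on the table looked undisturbed in the pictures.

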